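# Hang the parts pail on the slanted arm

### The job

Raise the folded bail of the small steel pail upright while the pail stands on the bench, then lift the pail by the bail and thread the bail over the tip of the stand's empty slanted arm, sliding it down the slope to about the stop collar so that the pail hangs upright and still when you let go. Keep the pail from tipping over, and leave the other things on the bench where they are.

Things in the scene. Friction and masses are not known exactly. Their poses are not given: they have to be found in the camera images.
- pail: Small open galvanised-steel pail with a swing bail, loose on the table: 75 mm high, 84 mm across the foot, 100 mm across the rim, about 0.24 kg. Origin: centre of its underside, z up. The bail's hinge line runs along the pail's y axis, 66 mm above the underside. The folded bail sticks out along the pail's -x, past the rim, towards the robot's side within 30 degrees.
- bail (a joint): Angle of the bail on the pail (rad): 0 folded down level along the pail's -x, 1.571 upright over the pail, stop at 2.6 on the far side. The hinge is slightly stiff (0.014 N m): the bail stays at any angle where it is left and takes about 0.3 N at the grip to move.
- bail_grip (a point): Centre of the bail's black grip: a straight round bar 12 mm thick, 84 mm long, parallel to the hinge line and 75 mm from it. Two 5 mm wires join its ends to the pivots, 57 mm either side of the pail's middle. Axes of the bail: y along the grip, -x from hinge to grip. Bail upright, pail on the table: 141 mm up.
- stand: Fixed steel stand: base 130 x 130 x 10 mm, square post 22 mm wide, 189 mm high, two slanted arms. Origin: centre of the base's underside. The empty arm leaves the post on its -x side (towards the robot's side within about 20 degrees); the one on the +x side (100 mm out, 232 mm high) carries two black rubber rings and is not to be used.
- prong: The empty arm: straight steel rod, 10 mm thick, rising at 35 degrees towards the robot's side. Origin: its root on the post, 165 mm above the table. z runs along the rod to its tip, y level across it, x square to it, upwards. A 14 mm ball ends it at z = 145 mm; a 22 mm stop collar lies at z = 70 to 75 mm. A bail grip resting on the rod has its centre 11 mm over the rod's axis.
- tin: Steel cup without a bail, 70 mm high, 84 mm across; bystander.
- wrench: Steel wrench, 170 mm long, lying flat; bystander.
- bearing: Steel ring, 56 mm across, 16 mm high, lying behind the stand; bystander.
- carton: Cardboard carton 90 x 70 x 50 mm; bystander.
- jar: Jar, 60 mm across, 80 mm high; bystander.
- pulley: Aluminium pulley, 70 mm across, 42 mm high; bystander.
- can: Can, 56 mm across, 90 mm high; bystander.
Things that resemble listed ones, but are neither listed nor needed, are in the scene too. Leave any orange look-alike of the pail alone.

How it is judged:
By the outcome, as a careful person would: the job done as asked, in the order asked, and still so for the second after the job is handed in, with the robot touching nothing.
It also fails if it takes over 72 s, if anything falls off the work surface, if the arm or the gripper's body presses on something with over 40 N, if the wrist force passes 120 N, or if a joint passes its speed limit or range.

### The arm

A 6-joint arm with a two-finger parallel gripper is mounted at the origin on the work surface. World frame = base frame: x ahead of the robot, y to its left, z up, the work surface at z = 0. Lengths are in m, angles in rad, forces in N, time in s.
With the tool pointing down it reaches from about 0.375 to 0.9 m from the base axis. Payload 3.1 kg.
Tool frame: the origin (TCP) lies on the front face of the gripper's body, between the roots of the fingers; the fingertips stand 73 mm ahead of it and the grasp point (between the pads) lies 54 mm ahead of it (manip.tips_ahead is the distance from the TCP to the fingertips, in m); z points along the fingers, y is the line along which they close (so a half turn about z gives the same grasp; the last joint's range is limited). The gripper opens to 85 mm and grips with 20 to 120 N. Pads are 22 mm wide; open, the fingers measure 114 mm over their backs; the gripper's body (76 mm by 85 mm) begins 54 mm behind the grasp point. The pads swing forward as they close: fully open they stand 13 mm farther back than shut.
Start: joints at [-1.333, 0.527, 1.433, -0, 1.181, -0.178], TCP at [0.253, -0.571, 0.304] pointing down, gripper open.
Joint ranges: [-3.08, 3.08], [-0.75, 2.2], [0.22, 2.44], [-1.43, 4.57], [0, 2.65], [-2.85, 2.85]. Speed limits (rad/s): [2.79, 2.79, 3.14, 3.14, 3.14, 3.14].

### API

Orientations are given as a unit quaternion [x, y, z, w].
In Python, from station import sense, eyes, workorder, manip gives the robot as it stands.
- The arm moves only by the shell command python3 -m inch 'ROWS' [OPENING] [FORCE]. ROWS is JSON, a list of rows, each an object of numbers: "dx", "dy", "dz": the shift along the tool's x, y, z in cm; "wx", "wy", "wz": the turn, a rotation vector about the tool's x, y, z in degrees. In form: [{"dx": .., "dy": .., "dz": .., "wx": .., "wy": .., "wz": ..}, ...]. A call has 1 to 10 rows; each row shifts and turns the commanded pose from where the row before left it, along the tool's axes as they then stand; what a row does not reach is not made up. A row lasts 1/8 s, in which the tool goes at most 62.5 mm and 10.7 degrees, less where a joint would pass 70% of its speed; a pose out of reach is approached as far as the arm can. A call with a gripper value outside its range is refused whole. OPENING is the opening, from 0 (shut) to 1 (fully open), set as the call begins (- or left out, the last holds). The fingers move at their own pace and stop on an object; FORCE is the grip in N (left out, the last holds). Time passes only in rows, so rows that do not move let the fingers close. It gives the time, the measured TCP pose, the force, the opening and the grip force at its end, in the units of the state.
- sense(): the state, without advancing time (a new reading comes with each control period).
- eyes.snapshot(name): name is "scene" or "top" or "wrist"; returns the picture (420x560x3 uint8, red, green, blue); there is no depth.
- eyes.camera_params(name): a dict with "fx", "fy", "cx", "cy" (pixels), "rvec" (rotation vector, rad) and "tvec" (3), from world to camera coordinates, as OpenCV has them. Camera axes: x right, y down, z forward; pixel columns grow to the right and rows downward; lengths in m; the calibration is good to about 2 mm. The wrist camera is an equidistant fisheye: a pixel r from the principal point sees the ray r / f radians off the axis. A picture is of the moment at which its call begins: read the wrist's pose just before it. camera_params takes no time and is no camera call; for the wrist camera it gives the pose at the moment of the call.
- workorder.sign_off(): hands the job in; it is judged then, once.
The state is a dict: "t": time; "q": joint angles; "qd": joint speeds; "tau": joint torques, N m; "tcp_pos": TCP position; "tool_rot": TCP orientation; "force": force on the tool from outside, world axes, zero at the start; "ft_torque": the same for the moment, N m; "finger_gap": opening from 0.0 (shut) to 1.0 (fully open); "gripper_force": force on a finger pad.
Only numpy, scipy, OpenCV 4.12 (cv2) and the standard library are available. Lean on these libraries where they do the work, as an engineer would, in place of code of your own. Each camera call takes 0.05 s, during which the arm holds its last target. There are 200 camera calls.

## Working session

There is one attempt and no reset: what is moved stays moved. The work goes in short steps, Python scripts to look and compute and a shell command to move; the robot and the scene stay as the last step left them, time stands still between calls to the robot, and variables do not carry over. Pictures are saved under pics/ and viewed, at most 10 in all, crops included, and the job is handed in when it is done.

```bash
ls; mkdir -p pics; python3 - <<'E'
from station import sense, eyes, workorder, manip
import cv2
print(sense())
for n in("scene","top"):
    print(n,eyes.camera_params(n)); cv2.imwrite(f"pics/{n}0.png",cv2.resize(eyes.snapshot(n)[:,:,::-1],(800,600),interpolation=cv2.INTER_CUBIC))
print(eyes.camera_params("wrist"))
E
```

```text
pics
{'t': 0.0, 'q': array([-1.33251320e+00,  5.28471567e-01,  1.43394387e+00, -1.40351382e-05,
        1.18140798e+00, -1.78524981e-01]), 'qd': array([-0.00075518,  0.00125636, -0.00048632,  0.0014605 ,  0.00022733,
        0.00196648]), 'tau': array([-1.60783533e-03, -4.42356598e+01, -1.78025025e+01, -1.62680817e-04,
        8.61409237e-03, -9.91284878e-06]), 'tcp_pos': array([ 0.2528977 , -0.5709116 ,  0.30291692]), 'tool_rot': array([ 9.78361199e-01,  2.06901233e-01, -3.98079793e-05, -1.11468989e-03]), 'force': array([-0.38316296, -0.38638549, -0.10869004]), 'ft_torque': array([ 0.04897926, -0.01964784, -0.00025258]), 'gripper_force': 0.0, 'finger_gap': 1.0019196815328133}
scene {'fx': 474.63034576583044, 'fy': 474.63034576583044, 'cx': 272.2202070763824, 'cy': 207.34265904122236, 'rvec': array([ 1.26185786,  2.2751018 , -0.91568963]), 'tvec': array([ 0.24914229, -0.24301724,  1.74409   ])}
top {'fx': 399.3278750895821, 'fy': 399.3278750895821, 'cx': 283.11035453327725, 'cy': 210.98979010676504, 'rvec': array([ 2.11383742, -2.12224425,  0.17481361]), 'tvec': array([0.02779068, 0.5289725 , 1.40457001])}
{'fx': 325.19226210127806, 'fy': 325.19226210127806, 'cx': 274.1938952989574, 'cy': 204.17958191911092, 'rvec': array([-2.4179915 ,  1.57375548,  0.23637956]), 'tvec': array([-0.62431941, -0.03711023,  0.37959953])}
```

View pics/scene0.png

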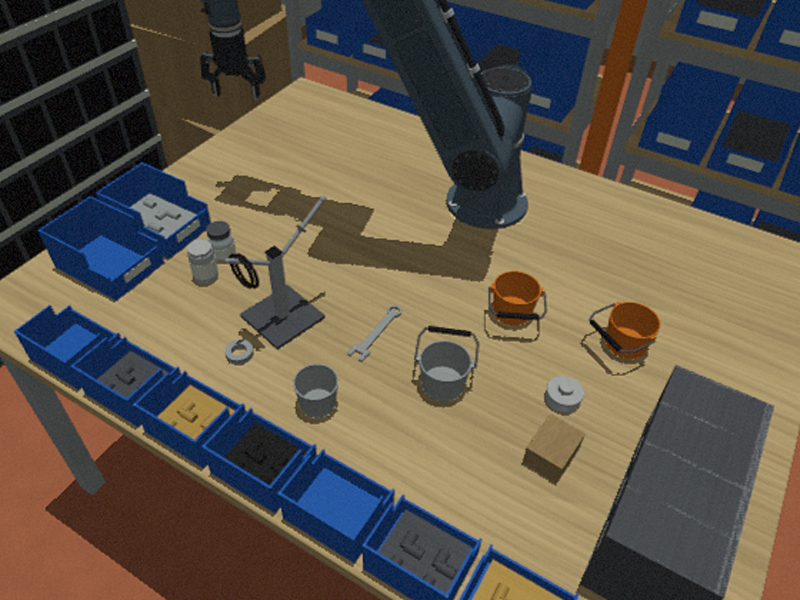

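View pics/top0.png

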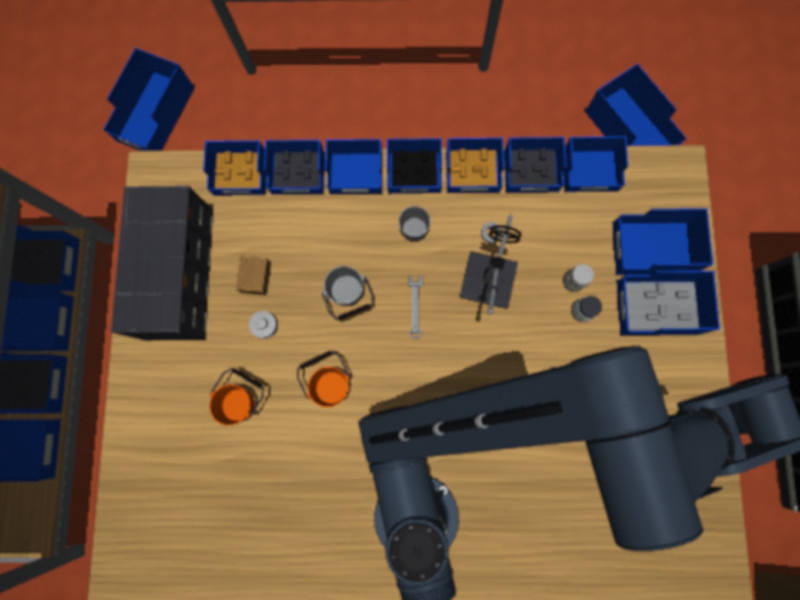

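The steel pail with a bail is at scene (445,370) / top (345,287). The other candidates are the steel tin without a bail, at scene (317,390), and the orange look-alikes, at scene (517,298) and (633,328). Only the first is grey and has a bail, so it is the one meant. I'll confirm it in an enlarged crop.

```bash
python3 - <<'E'
from station import eyes
import cv2, numpy as np
T=eyes.snapshot("top")[:,:,::-1]; S=eyes.snapshot("scene")[:,:,::-1]
def crop(I,x,y,w,h): 
    return cv2.resize(I[y:y+h,x:x+w],(400,300),interpolation=cv2.INTER_CUBIC)
# 80x60 -> 5x ; 
m=np.vstack([np.hstack([crop(T,205,170,80,60),crop(S,275,215,80,60)]),np.hstack([crop(T,305,145,80,60),crop(S,130,130,120,90)])])
cv2.imwrite("pics/crop1.png",m)
E
```

```text
(no output)
```

View pics/crop1.png

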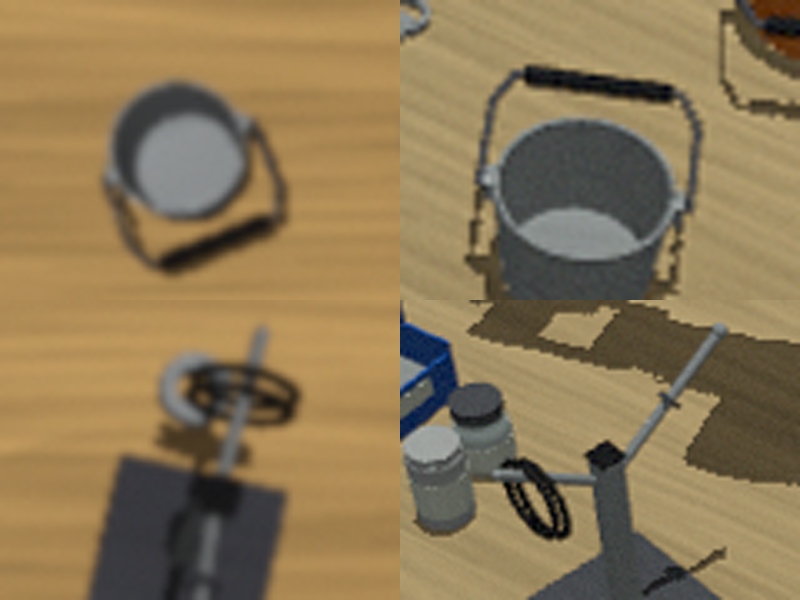

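The crop confirms a grey steel pail with its bail folded towards the robot. In the top crop the pivots are at (247,124) and (110,178), and the grip ends at (163,265) and (275,222). Bottom row: the stand's empty arm has its ball at (719,330) and collar at (670,400). Next I'll fit both poses.

```bash
cat > h.py <<'E'
from station import sense, eyes, workorder, manip
import cv2, numpy as np
from scipy.optimize import least_squares
from scipy.spatial.transform import Rotation as R
def proj(n,P):
    c=eyes.camera_params(n)
    K=np.array([[c['fx'],0,c['cx']],[0,c['fy'],c['cy']],[0,0,1]])
    return cv2.projectPoints(np.array(P,float),c['rvec'],c['tvec'],K,None)[0][:,0]
def fit(local,obs,x0):
    # obs: dict cam -> [(name,u,v)]
    def world(p): return {k:R.from_euler('z',p[2]).apply(v)+[p[0],p[1],0] for k,v in local.items()}
    def f(p):
        w=world(p); return np.concatenate([(proj(n,[w[o[0]] for o in l])-[o[1:] for o in l]).ravel() for n,l in obs.items()])
    s=least_squares(f,x0); print(s.x.round(4),np.degrees(s.x[2]).round(2)); print(s.fun.reshape(-1,2).round(1).tolist())
    return s.x
E
python3 - <<'E'
from h import *
T=lambda x,y:((x+.5)/5-.5+205,(y+.5)/5-.5+170)
S=lambda x,y:((x-400+.5)/5-.5+275,(y+.5)/5-.5+215)
L=dict(pl=[0,.057,.066],pr=[0,-.057,.066],gl=[-.075,.042,.066],gr=[-.075,-.042,.066])
fit(L,dict(top=[('pr',*T(247,124)),('pl',*T(110,178)),('gl',*T(163,265)),('gr',*T(275,222))],
 scene=[('pr',*S(488,178)),('pl',*S(680,202)),('gr',*S(524,75)),('gl',*S(674,93))]),[.6,.15,0])
c,s=np.cos(np.radians(35)),np.sin(np.radians(35))
A=lambda z:[-.011-c*z,0,.165+s*z]
L=dict(b1=[.065,.065,.01],b2=[.065,-.065,.01],b3=[-.065,-.065,.01],b4=[-.065,.065,.01],post=[0,0,.189],tip=A(.145),col=A(.0725))
Q=lambda x,y:(.7*(x+.5)-.5,.7*(y+.5)-.5)
V=lambda x,y:((x-400+.5)*.3-.5+130,(y-300+.5)*.3-.5+130)
fit(L,dict(top=[('b1',*Q(475,252)),('b2',*Q(518,263)),('b3',*Q(505,307)),('b4',*Q(460,297)),('post',305+215/5,145+192/5)],
 scene=[('post',*V(605,455)),('tip',*V(719,330)),('col',*V(670,400))]),[.65,-.2,0])
E
```

```text
[0.5676 0.1801 0.3926] 22.49
[[0.9, -0.5], [-0.9, 0.7], [-0.1, 0.6], [-0.7, 0.3], [-1.7, -0.7], [1.6, 0.1], [-0.2, 0.4], [-0.6, 0.6]]
[ 0.5957 -0.1954 -0.2786] -15.96
[[-2.6, -1.8], [0.7, -0.6], [1.4, 1.4], [-0.9, -0.9], [1.0, -0.2], [-0.3, -1.5], [1.0, 0.1], [-0.0, -0.6]]
```

```bash
cat >> h.py <<'E'
def rot(yaw_deg,p_deg):
    "tool frame: z pitched p below horizontal along yaw, x along left-hand bar direction"
    y=np.radians(yaw_deg);p=np.radians(p_deg)
    z=np.array([np.cos(p)*np.cos(y),np.cos(p)*np.sin(y),-np.sin(p)]);x=np.array([-np.sin(y),np.cos(y),0])
    return R.from_matrix(np.c_[x,np.cross(z,x),z])
def rows(poses,start=None):
    "deltas through poses [(pos,R)...] from measured pose"
    s=sense(); P,Q=start or (s['tcp_pos'],R.from_quat(s['tool_rot']))
    for p,q in poses:
        d=Q.inv().apply(np.array(p)-P)*100; w=np.degrees((Q.inv()*q).as_rotvec())
        print(d.round(2).tolist(),w.round(1).tolist()); P,Q=np.array(p),q
def line(p1,R1,n,start=None):
    s=sense(); P,Q=start or (s['tcp_pos'],R.from_quat(s['tool_rot']))
    w=(Q.inv()*R1).as_rotvec()
    L=[(P+(np.array(p1)-P)*k/n, Q*R.from_rotvec(w*k/n)) for k in range(1,n+1)]
    rows(L,start)
PX,PY,PW=.5676,.1801,22.49
E
python3 - <<'E'
from h import *
s=sense()
st=(s['tcp_pos']+[0,0,.1],R.from_quat(s['tool_rot']))
line([.43,.147,.28],rot(PW,90),14,st)
E
```

```text
[3.23, -4.18, 0.89] [-0.0, -0.0, -6.3]
[3.67, -3.8, 0.89] [-0.0, -0.0, -6.3]
[4.07, -3.37, 0.89] [-0.0, -0.0, -6.3]
[4.42, -2.9, 0.89] [-0.0, -0.0, -6.3]
[4.71, -2.39, 0.88] [-0.0, -0.0, -6.3]
[4.94, -1.86, 0.88] [-0.0, -0.0, -6.3]
[5.12, -1.3, 0.88] [-0.0, -0.0, -6.3]
[5.23, -0.73, 0.88] [-0.0, -0.0, -6.3]
[5.28, -0.15, 0.88] [-0.0, -0.0, -6.3]
[5.27, 0.43, 0.88] [-0.0, -0.0, -6.3]
[5.19, 1.01, 0.88] [-0.0, -0.0, -6.3]
[5.04, 1.58, 0.88] [-0.0, -0.0, -6.3]
[4.84, 2.12, 0.88] [-0.0, -0.0, -6.3]
[4.57, 2.64, 0.88] [-0.0, -0.0, -6.3]
```

```bash
python3 -m inch '[{"dz":-5},{"dz":-5},{"dx":3.2,"dy":-4.2,"wz":-6.3},{"dx":3.7,"dy":-3.8,"wz":-6.3},{"dx":4.1,"dy":-3.4,"wz":-6.3},{"dx":4.4,"dy":-2.9,"wz":-6.3},{"dx":4.7,"dy":-2.4,"wz":-6.3},{"dx":4.9,"dy":-1.9,"wz":-6.3},{"dx":5.1,"dy":-1.3,"wz":-6.3},{"dx":5.2,"dy":-0.7,"wz":-6.3}]' 0.4
python3 -m inch '[{"dx":5.3,"dy":-0.2,"wz":-6.3},{"dx":5.3,"dy":0.4,"wz":-6.3},{"dx":5.2,"dy":1.0,"dz":1.5,"wz":-6.3},{"dx":5.0,"dy":1.6,"dz":2,"wz":-6.3},{"dx":4.8,"dy":2.1,"dz":2,"wz":-6.3},{"dx":4.6,"dy":2.6,"dz":2,"wz":-6.3},{}]'
python3 - <<'E'
from h import *
s=sense();print(s['tcp_pos'],s['finger_gap'],s['force'])
r=rot(PW,40); z=r.as_matrix()[:,2]; C=R.from_euler('z',PW,degrees=True)
g=C.apply([-.075,.022,.066])+[PX,PY,0]; print(g)
print(g-.115*z,g-.064*z)
line(g-.115*z,r,6)
E
```

```text
[ 0.25299181 -0.5711366   0.30328603] 0.9997296472185162 [-0.21598471  0.50575185  0.06289053]
[0.48988854 0.17173766 0.066     ]
[0.40849339 0.13803932 0.13992058] [0.44459037 0.1529838  0.10713841]
[7.15, -9.75, 2.74] [-6.6, 6.4, -13.7]
[9.01, -8.11, 2.61] [-6.6, 6.4, -13.7]
[10.42, -6.08, 2.89] [-6.6, 6.4, -13.7]
[11.25, -3.83, 3.53] [-6.6, 6.4, -13.7]
[11.45, -1.56, 4.5] [-6.6, 6.4, -13.7]
[11.0, 0.57, 5.7] [-6.6, 6.4, -13.7]invalid input at $[0]: expected keys dx, dy, dz, wx, wy, wz
invalid input at $[0]: expected keys dx, dy, dz, wx, wy, wz
```

All six keys are required in every row.

```bash
python3 -m inch '[{"dx":0,"dy":0,"dz":-5,"wx":0,"wy":0,"wz":0},{"dx":0,"dy":0,"dz":-5,"wx":0,"wy":0,"wz":0},{"dx":3.2,"dy":-4.2,"dz":0,"wx":0,"wy":0,"wz":-6.3},{"dx":3.7,"dy":-3.8,"dz":0,"wx":0,"wy":0,"wz":-6.3},{"dx":4.1,"dy":-3.4,"dz":0,"wx":0,"wy":0,"wz":-6.3},{"dx":4.4,"dy":-2.9,"dz":0,"wx":0,"wy":0,"wz":-6.3},{"dx":4.7,"dy":-2.4,"dz":0,"wx":0,"wy":0,"wz":-6.3},{"dx":4.9,"dy":-1.9,"dz":0,"wx":0,"wy":0,"wz":-6.3},{"dx":5.1,"dy":-1.3,"dz":0,"wx":0,"wy":0,"wz":-6.3},{"dx":5.2,"dy":-0.7,"dz":0,"wx":0,"wy":0,"wz":-6.3}]' 0.4
python3 -m inch '[{"dx":5.3,"dy":-0.2,"dz":0,"wx":0,"wy":0,"wz":-6.3},{"dx":5.3,"dy":0.4,"dz":0,"wx":0,"wy":0,"wz":-6.3},{"dx":5.2,"dy":1.0,"dz":1.5,"wx":0,"wy":0,"wz":-6.3},{"dx":5.0,"dy":1.6,"dz":2,"wx":0,"wy":0,"wz":-6.3},{"dx":4.8,"dy":2.1,"dz":2,"wx":0,"wy":0,"wz":-6.3},{"dx":4.6,"dy":2.6,"dz":2,"wx":0,"wy":0,"wz":-6.3},{"dx":0,"dy":0,"dz":0,"wx":0,"wy":0,"wz":0}]'
python3 - <<'E'
from h import *
s=sense();print(s['tcp_pos'],s['finger_gap'],s['force'])
r=rot(PW,40); z=r.as_matrix()[:,2]; C=R.from_euler('z',PW,degrees=True)
g=C.apply([-.075,.022,.066])+[PX,PY,0]
line(g-.115*z,r,7)
E
```

```text
t: 1.45
tcp_pos: [0.3542, -0.1598, 0.404]
tool_rot: [0.796, 0.605, 0.0, 0.0]
force: [0.8, -0.4, 0.0]
finger_gap: 0.398
gripper_force: 0.0
t: 2.33
tcp_pos: [0.4299, 0.1488, 0.3274]
tool_rot: [0.556, 0.831, -0.001, -0.001]
force: [-0.4, -0.9, -0.1]
finger_gap: 0.403
gripper_force: 0.0
[0.42991417 0.14876908 0.32741555] 0.40343550760163954 [-0.40527669 -0.91642577 -0.08946416]
[-0.03, -0.33, 2.68] [-7.2, -0.0, -0.0]
[-0.03, -0.67, 2.62] [-7.2, -0.0, -0.0]
[-0.03, -0.99, 2.51] [-7.2, -0.0, -0.0]
[-0.03, -1.29, 2.37] [-7.2, -0.0, -0.0]
[-0.03, -1.58, 2.19] [-7.2, -0.0, -0.0]
[-0.03, -1.84, 1.98] [-7.2, -0.0, -0.0]
[-0.03, -2.07, 1.73] [-7.2, -0.0, -0.0]
```

```bash
python3 -m inch '[{"dx":0,"dy":-0.3,"dz":2.7,"wx":-7.2,"wy":0,"wz":0},{"dx":0,"dy":-0.7,"dz":2.6,"wx":-7.2,"wy":0,"wz":0},{"dx":0,"dy":-1.0,"dz":2.5,"wx":-7.2,"wy":0,"wz":0},{"dx":0,"dy":-1.3,"dz":2.4,"wx":-7.2,"wy":0,"wz":0},{"dx":0,"dy":-1.6,"dz":2.2,"wx":-7.2,"wy":0,"wz":0},{"dx":0,"dy":-1.8,"dz":2.0,"wx":-7.2,"wy":0,"wz":0},{"dx":0,"dy":-2.1,"dz":1.7,"wx":-7.2,"wy":0,"wz":0},{"dx":0,"dy":0,"dz":0,"wx":0,"wy":0,"wz":0},{"dx":0,"dy":0,"dz":0,"wx":0,"wy":0,"wz":0}]'
python3 - <<'E'
from h import *
s=sense();print(s['q'].round(2))
c=eyes.camera_params("wrist");print(c)
W=eyes.snapshot("wrist")[:,:,::-1]; cv2.imwrite("pics/w1.png",cv2.resize(W,(800,600),interpolation=cv2.INTER_CUBIC))
r=rot(PW,40); z=r.as_matrix()[:,2]; C=R.from_euler('z',PW,degrees=True)
K=np.array([[c['fx'],0,c['cx']],[0,c['fy'],c['cy']],[0,0,1]])
for y in(-.042,0,.042):
    p=C.apply([-.075,y,.066])+[PX,PY,0]
    print(cv2.fisheye.projectPoints(p.reshape(1,1,3),c['rvec'],c['tvec'],K,np.zeros(4))[0].ravel()/.7)
line(C.apply([-.075,.022,.066])+[PX,PY,0]-.064*z,r,3)
E
```

```text
t: 3.45
tcp_pos: [0.408, 0.1699, 0.2195]
tool_rot: [0.522, 0.81, 0.253, 0.087]
force: [1.0, 0.2, 0.1]
finger_gap: 0.399
gripper_force: 0.0
[-0.04  0.41  2.26  1.45  0.34 -1.83]
{'fx': 325.19226210127806, 'fy': 325.19226210127806, 'cx': 274.1938952989574, 'cy': 204.17958191911092, 'rvec': array([-2.9375591 , -0.5137894 , -0.82821163]), 'tvec': array([-0.49300328,  0.05825938,  0.05821887])}
[374.39235742 479.45290714]
[373.10707927 419.37386932]
[371.93528476 351.2383558 ]
[-1.5, -1.09, 3.52] [-6.6, -2.6, -0.5]
[-1.33, -1.51, 3.44] [-6.6, -2.6, -0.5]
[-1.16, -1.91, 3.3] [-6.6, -2.6, -0.5]
```

View pics/w1.png

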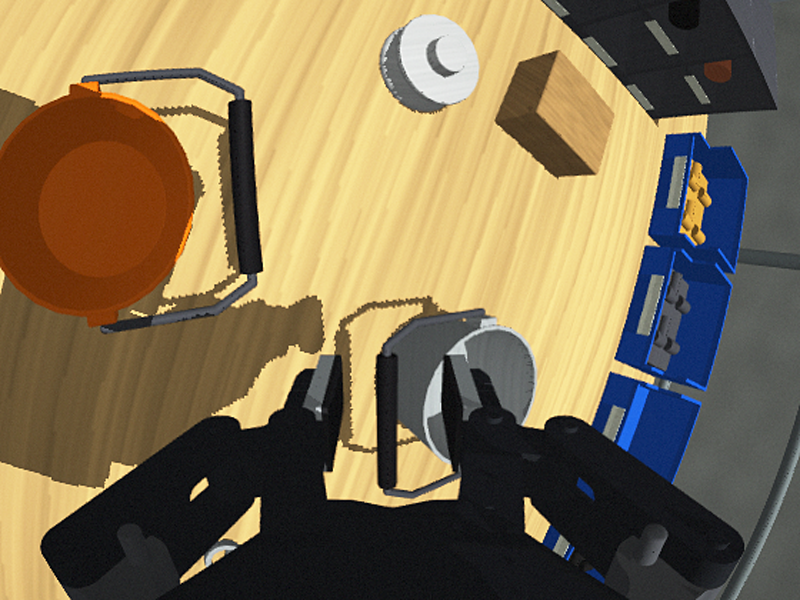

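The wrist view shows the black grip from (388,353) to (388,490) between the open pads. The pitch stalled at the wrist singularity, so I'll use a near-vertical tool (75° below horizontal) and check again from above the grip.

```bash
cat >> h.py <<'E'
C=R.from_euler('z',PW,degrees=True)
def gp(off=.027,a=0.,x=PX,y=PY):
    "point on grip at bail angle a (deg)"
    a=np.radians(a); return C.apply([-.075*np.cos(a),off,.066+.075*np.sin(a)])+[x,y,0]
E
python3 - <<'E'
from h import *
r=rot(PW,75); z=r.as_matrix()[:,2]
t=gp()-.12*z; print(t)
line(t,r,6)
E
```

```text
[0.45927974 0.1644769  0.1819111 ]
[-0.54, 0.34, 0.85] [2.5, -1.3, 0.1]
[-0.52, 0.38, 0.85] [2.5, -1.3, 0.1]
[-0.49, 0.42, 0.84] [2.5, -1.3, 0.1]
[-0.47, 0.45, 0.84] [2.5, -1.3, 0.1]
[-0.45, 0.49, 0.83] [2.5, -1.3, 0.1]
[-0.43, 0.53, 0.82] [2.5, -1.3, 0.1]
```

```bash
python3 -m inch '[{"dx":-0.5,"dy":0.3,"dz":0.4,"wx":2.5,"wy":-1.3,"wz":0},{"dx":-0.5,"dy":0.4,"dz":0.4,"wx":2.5,"wy":-1.3,"wz":0},{"dx":-0.5,"dy":0.4,"dz":0.8,"wx":2.5,"wy":-1.3,"wz":0},{"dx":-0.5,"dy":0.5,"dz":0.8,"wx":2.5,"wy":-1.3,"wz":0},{"dx":-0.4,"dy":0.5,"dz":0.8,"wx":2.5,"wy":-1.3,"wz":0},{"dx":-0.4,"dy":0.5,"dz":0.8,"wx":2.5,"wy":-1.3,"wz":0},{"dx":0,"dy":0,"dz":0,"wx":0,"wy":0,"wz":0},{"dx":0,"dy":0,"dz":0,"wx":0,"wy":0,"wz":0}]' 0.25
python3 - <<'E'
from h import *
s=sense();print(s['q'].round(2))
r=rot(PW,75); z=r.as_matrix()[:,2]
line(gp()-.12*z,r,2)
E
```

```text
t: 4.5
tcp_pos: [0.4537, 0.1632, 0.1906]
tool_rot: [0.544, 0.828, 0.109, 0.072]
force: [-0.2, 0.1, -0.3]
finger_gap: 0.251
gripper_force: 0.0
[ 0.07  0.49  2.04  0.23  0.37 -0.54]
[-0.05, 0.16, 0.49] [0.0, -0.1, 0.4]
[-0.05, 0.16, 0.49] [0.0, -0.1, 0.4]
```

```bash
python3 -m inch '[{"dx":-0.1,"dy":0.3,"dz":0.5,"wx":0,"wy":0,"wz":0.8},{"dx":0,"dy":0,"dz":0.4,"wx":0,"wy":0,"wz":0},{"dx":0,"dy":0,"dz":0,"wx":0,"wy":0,"wz":0},{"dx":0,"dy":0,"dz":0,"wx":0,"wy":0,"wz":0}]'
python3 - <<'E'
from h import *
c=eyes.camera_params("wrist");W=eyes.snapshot("wrist")[:,:,::-1].copy()
s=sense();print(s['q'].round(2))
K=np.array([[c['fx'],0,c['cx']],[0,c['fy'],c['cy']],[0,0,1]])
P=lambda p:cv2.fisheye.projectPoints(np.array(p).reshape(1,1,3),c['rvec'],c['tvec'],K,np.zeros(4))[0].ravel()
I=cv2.resize(W,(800,600),interpolation=cv2.INTER_CUBIC)
def mk(p,col): cv2.drawMarker(I,tuple(int(v) for v in P(p)/.7),col,cv2.MARKER_CROSS,10,1)
for y in(-.042,0,.042): mk(gp(y),(0,255,0))
for y in(-.057,.057): mk(C.apply([0,y,.066])+[PX,PY,0],(0,0,255))
q=R.from_quat(s['tool_rot']); mk(s['tcp_pos']+q.apply([0,0,.064]),(255,0,255))
mk(s['tcp_pos']+q.apply([0,.0106,.070]),(255,255,0))
cv2.imwrite("pics/w2.png",I)
r=rot(PW,75); z=r.as_matrix()[:,2]
line(gp()-.064*z,r,3)
E
```

```text
t: 5.0
tcp_pos: [0.4592, 0.1643, 0.1823]
tool_rot: [0.55, 0.825, 0.109, 0.071]
force: [-0.1, 0.8, -0.1]
finger_gap: 0.253
gripper_force: 0.0
[ 0.07  0.51  2.03  0.24  0.36 -0.53]
[-0.0, -0.0, 1.88] [0.0, -0.1, 0.0]
[0.0, -0.0, 1.88] [0.0, -0.1, 0.0]
[0.0, -0.0, 1.88] [0.0, -0.1, 0.0]
```

View pics/w2.png

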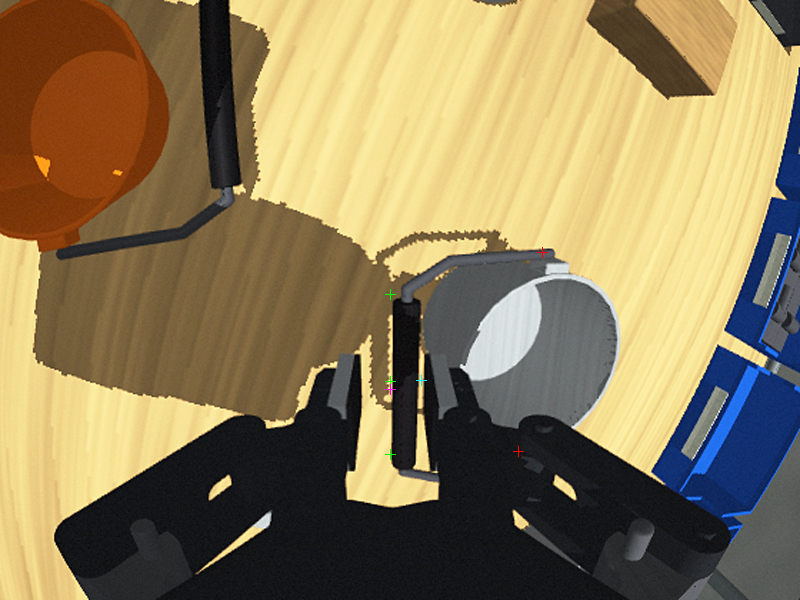

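The green predictions sit about 14 px left of the real grip, which runs from (405,300) to (403,468), with a pivot at (549,253). I'll refit the pail with the wrist view.

```bash
python3 - <<'E'
from h import *
c=eyes.camera_params("wrist");K=np.array([[c['fx'],0,c['cx']],[0,c['fy'],c['cy']],[0,0,1]])
P=lambda p:cv2.fisheye.projectPoints(np.array(p,float).reshape(-1,1,3),c['rvec'],c['tvec'],K,np.zeros(4))[0][:,0]/.7
obs=np.array([[405,300],[403,468],[549,253]])
T=lambda x,y:((x+.5)/5-.5+205,(y+.5)/5-.5+170)
S=lambda x,y:((x-400+.5)/5-.5+275,(y+.5)/5-.5+215)
ot=np.array([T(247,124),T(110,178),T(163,265),T(275,222)]);os_=np.array([S(488,178),S(680,202),S(674,93),S(524,75)])
def pts(p):
    a=p[3];G=[-.075*np.cos(a),0,.066+.075*np.sin(a)]
    l=np.array([[0,-.057,.066],[0,.057,.066],[G[0],.042,G[2]],[G[0],-.042,G[2]]])
    return R.from_euler('z',p[2]).apply(l)+[p[0],p[1],0]
for free in(0,1):
  def f(p):
    p=np.r_[p[:3],p[3]*free]; w=pts(p)
    return np.r_[(P(w[[2,3,1]])-obs).ravel()/2,(proj('top',w)-ot).ravel(),(proj('scene',w)-os_).ravel()]
  s=least_squares(f,[PX,PY,.39,0]);print(s.x.round(4),np.degrees(s.x[2:]).round(1));print(s.fun.reshape(-1,2).round(1).tolist())
# intersection: bar points at z .066
o=-R.from_rotvec(c['rvec']).inv().apply(c['tvec']);print(o)
E
```

```text
[0.5729 0.1803 0.4113 0.    ] [23.6  0. ]
[[-2.6, 0.4], [-0.8, -5.3], [-0.2, 1.4], [0.8, -2.2], [-0.8, -0.5], [0.3, -0.8], [-0.5, -1.5], [-2.7, 1.0], [0.8, 1.2], [-1.9, 1.6], [-1.6, 1.8]]
[0.5703 0.1807 0.3877 0.1383] [22.2  7.9]
[[0.2, 0.6], [-0.4, -1.3], [-0.9, 0.1], [0.8, -1.1], [-1.1, -0.1], [-0.8, -0.8], [-1.3, -1.1], [-2.0, -0.0], [1.4, 1.0], [-0.4, -0.8], [-0.2, -1.2]]
[0.41467872 0.22586646 0.25011589]
```

```bash
sed -i 's/^PX,PY,PW=.*/PX,PY,PW=.5703,.1807,22.2/' h.py; python3 - <<'E'
from h import *
r=rot(PW,75); z=r.as_matrix()[:,2]
line(gp(.027,8)-.064*z,r,3)
E
```

```text
[-0.0, 0.21, 1.58] [0.0, -0.1, 0.1]
[0.0, 0.21, 1.58] [0.0, -0.1, 0.1]
[0.0, 0.21, 1.58] [0.0, -0.1, 0.1]
```

Shift sideways first, then go down in three steps, and check the force.

```bash
python3 -m inch '[{"dx":0,"dy":0.6,"dz":0,"wx":0,"wy":0,"wz":0.2},{"dx":0,"dy":0,"dz":1.6,"wx":0,"wy":0,"wz":0},{"dx":0,"dy":0,"dz":1.6,"wx":0,"wy":0,"wz":0},{"dx":0,"dy":0,"dz":1.5,"wx":0,"wy":0,"wz":0},{"dx":0,"dy":0,"dz":0,"wx":0,"wy":0,"wz":0}]' 0.25
python3 - <<'E'
from h import *
W=eyes.snapshot("wrist")[:,:,::-1]; S=eyes.snapshot("scene")[:,:,::-1]
a=cv2.resize(W[150:420,180:450],(540,540),interpolation=cv2.INTER_CUBIC);b=cv2.resize(S[190:300,265:365],(260,286),interpolation=cv2.INTER_CUBIC)
m=np.zeros((540,800,3),np.uint8);m[:,:540]=a;m[:286,540:]=b;cv2.imwrite("pics/w3.png",m)
E
```

```text
t: 5.68
tcp_pos: [0.4754, 0.1714, 0.1367]
tool_rot: [0.552, 0.824, 0.109, 0.07]
force: [0.5, 0.1, 0.6]
finger_gap: 0.25
gripper_force: 0.0
```

View pics/w3.png

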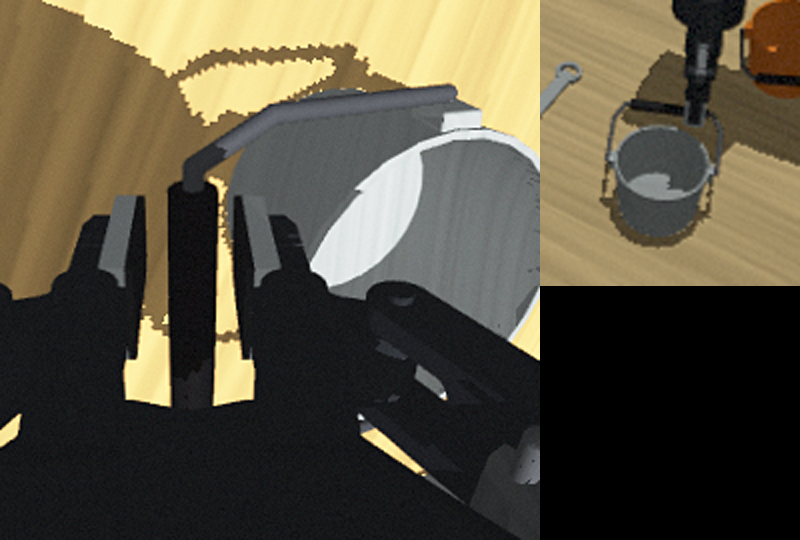

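The crop shows the bar at x≈192, midway between the pads at 145 and 236, near the grip's left end. Close at 20 N, then rotate with the bail.

```bash
python3 -m inch '[{"dx":0,"dy":0,"dz":0,"wx":0,"wy":0,"wz":0},{"dx":0,"dy":0,"dz":0,"wx":0,"wy":0,"wz":0},{"dx":0,"dy":0,"dz":0,"wx":0,"wy":0,"wz":0},{"dx":0,"dy":0,"dz":0,"wx":0,"wy":0,"wz":0}]' 0 25
python3 - <<'E'
from h import *
s=sense();P=s['tcp_pos'];Q=R.from_quat(s['tool_rot']);print(s['force'])
H=np.array([PX,PY,.066]);ax=C.apply([0,1,0])
# bail axis rotation raising the bail (-x -> +z): about +y
L=[]
for k in range(1,8):
    q=R.from_rotvec(ax*np.radians(6.5*k)); L.append((H+q.apply(P-H),q*Q))
rows(L); print(L[-1][0])
g=P+Q.apply([0,0,.064]);v=C.inv().apply(g-H);print(v,np.degrees(np.arctan2(v[2],-v[0])),np.hypot(v[0],v[2]))
E
```

```text
t: 6.28
tcp_pos: [0.4757, 0.1713, 0.1388]
tool_rot: [0.552, 0.824, 0.11, 0.071]
force: [-1.5, -0.4, 1.0]
finger_gap: 0.127
gripper_force: 25.6
[-1.53223182 -0.40910571  1.02149102]
[0.0, 1.11, -0.72] [6.5, 0.0, 0.0]
[0.0, 1.11, -0.72] [6.5, 0.0, 0.0]
[0.0, 1.11, -0.72] [6.5, 0.0, 0.0]
[0.0, 1.11, -0.72] [6.5, 0.0, 0.0]
[0.0, 1.11, -0.72] [6.5, 0.0, 0.0]
[0.0, 1.11, -0.72] [6.5, 0.0, 0.0]
[0.0, 1.11, -0.72] [6.5, 0.0, 0.0]
[0.54898688 0.20125755 0.18202344]
[-0.07455142  0.02735539  0.01097534] 8.374832724589302 0.07535497216566786
```

```bash
python3 -m inch '[{"dx":0,"dy":1.1,"dz":-0.7,"wx":6.5,"wy":0,"wz":0},{"dx":0,"dy":1.1,"dz":-0.7,"wx":6.5,"wy":0,"wz":0},{"dx":0,"dy":1.1,"dz":-0.7,"wx":6.5,"wy":0,"wz":0},{"dx":0,"dy":0,"dz":0,"wx":0,"wy":0,"wz":0}]'
python3 -m inch '[{"dx":0,"dy":1.1,"dz":-0.7,"wx":6.5,"wy":0,"wz":0},{"dx":0,"dy":1.1,"dz":-0.7,"wx":6.5,"wy":0,"wz":0},{"dx":0,"dy":1.1,"dz":-0.7,"wx":6.5,"wy":0,"wz":0},{"dx":0,"dy":1.1,"dz":-0.7,"wx":6.5,"wy":0,"wz":0},{"dx":0,"dy":0,"dz":0,"wx":0,"wy":0,"wz":0}]'
python3 - <<'E'
from h import *
s=sense();P=s['tcp_pos'];Q=R.from_quat(s['tool_rot']);print(s['force'],s['q'].round(2))
W=eyes.snapshot("top")[:,:,::-1]; S=eyes.snapshot("scene")[:,:,::-1]
m=np.hstack([cv2.resize(W[150:250,190:290],(400,400),interpolation=cv2.INTER_CUBIC),cv2.resize(S[180:300,255:375],(400,400),interpolation=cv2.INTER_CUBIC)]);cv2.imwrite("pics/w4.png",m)
H=np.array([PX,PY,.066]);g=P+Q.apply([0,0,.064]);v=C.inv().apply(g-H);print(v,np.degrees(np.arctan2(v[2],-v[0])),np.hypot(v[0],v[2]))
E
```

```text
t: 6.78
tcp_pos: [0.5046, 0.1833, 0.1649]
tool_rot: [0.555, 0.831, -0.03, -0.022]
force: [-3.5, 0.6, 3.8]
finger_gap: 0.124
gripper_force: 25.9
t: 7.4
tcp_pos: [0.5465, 0.2012, 0.1803]
tool_rot: [0.536, 0.801, -0.22, -0.151]
force: [-6.1, -0.3, 7.5]
finger_gap: 0.125
gripper_force: 26.3
[-6.10307284 -0.31611091  7.47494341] [ 0.2   0.8   1.35 -0.09  1.52 -0.16]
[-0.04715798  0.02811211  0.05935842] 51.5342088090277 0.07581092718984232
```

View pics/w4.png

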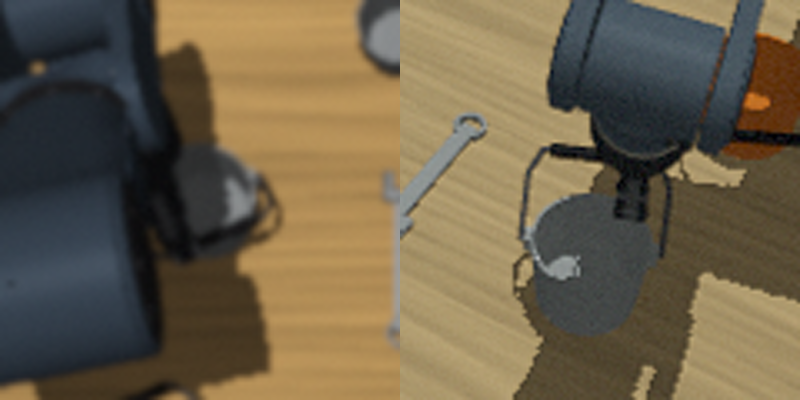

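The scene crop shows the bail at about 50° and the pail still flat on the bench, pressed slightly along the bail. I'll release, which lets the bail stay where it is, turn the tool vertical about the bar and re-measure.

```bash
python3 -m inch '[{"dx":0,"dy":0,"dz":0,"wx":0,"wy":0,"wz":0},{"dx":0,"dy":0,"dz":0,"wx":0,"wy":0,"wz":0},{"dx":0,"dy":0,"dz":0,"wx":0,"wy":0,"wz":0}]' 0.24
python3 - <<'E'
from h import *
s=sense();P=s['tcp_pos'];Q=R.from_quat(s['tool_rot'])
z=Q.as_matrix()[:,2];print(z)
g=P+Q.apply([0,0,.064]);v=C.inv().apply(g-[PX,PY,.066]);print(v,np.degrees(np.arctan2(v[2],-v[0])))
R1=rot(PW,90);w=(Q.inv()*R1).as_rotvec()
L=[]
for k in range(1,6):
    q=Q*R.from_rotvec(w*k/5);L.append((g-q.apply([0,0,.064]),q))
rows(L)
print('arc')
c=C.apply
H=np.array([PX,PY,.066]);a0=np.arctan2(v[2],-v[0]);st=L[-1];L=[]
for a in np.linspace(a0,np.pi/2,7)[1:]:
    L.append((H+c([-.0755*np.cos(a),v[1],.0755*np.sin(a)+.064]),R1))
rows(L,st)
E
```

```text
t: 7.88
tcp_pos: [0.5488, 0.201, 0.1801]
tool_rot: [0.537, 0.802, -0.217, -0.147]
force: [1.1, 0.4, -0.1]
finger_gap: 0.243
gripper_force: 0.0
[-0.46907626 -0.19008581 -0.86245861]
[-0.04463033  0.02703664  0.05888025] 52.838428038968495
[0.0, -0.68, 0.04] [-6.1, -0.0, 0.0]
[0.0, -0.68, 0.04] [-6.1, -0.0, 0.0]
[0.0, -0.68, 0.04] [-6.1, -0.0, 0.0]
[0.0, -0.68, 0.04] [-6.1, -0.0, 0.0]
[0.0, -0.68, 0.04] [-6.1, -0.0, 0.0]
arc
[-0.0, 0.58, -0.59] [-0.0, 0.0, 0.0]
[0.0, 0.72, -0.38] [0.0, 0.0, 0.0]
[-0.0, 0.76, -0.3] [0.0, 0.0, 0.0]
[-0.0, 0.79, -0.22] [0.0, 0.0, 0.0]
[-0.0, 0.81, -0.13] [0.0, 0.0, 0.0]
[0.0, 0.81, -0.04] [0.0, 0.0, 0.0]
```

```bash
python3 -m inch '[{"dx":0,"dy":-0.68,"dz":0.04,"wx":-6.1,"wy":0,"wz":0},{"dx":0,"dy":-0.68,"dz":0.04,"wx":-6.1,"wy":0,"wz":0},{"dx":0,"dy":-0.68,"dz":0.04,"wx":-6.1,"wy":0,"wz":0},{"dx":0,"dy":-0.68,"dz":0.04,"wx":-6.1,"wy":0,"wz":0},{"dx":0,"dy":-0.68,"dz":0.04,"wx":-6.1,"wy":0,"wz":0},{"dx":0,"dy":0,"dz":0,"wx":0,"wy":0,"wz":0}]'
python3 -m inch '[{"dx":0,"dy":0.6,"dz":-0.5,"wx":0,"wy":0,"wz":0},{"dx":0,"dy":0.7,"dz":-0.4,"wx":0,"wy":0,"wz":0},{"dx":0,"dy":0.8,"dz":-0.3,"wx":0,"wy":0,"wz":0},{"dx":0,"dy":0.8,"dz":-0.2,"wx":0,"wy":0,"wz":0},{"dx":0,"dy":0.8,"dz":-0.2,"wx":0,"wy":0,"wz":0},{"dx":0,"dy":0.8,"dz":-0.1,"wx":0,"wy":0,"wz":0},{"dx":0,"dy":0,"dz":0,"wx":0,"wy":0,"wz":0},{"dx":0,"dy":0,"dz":0,"wx":0,"wy":0,"wz":0}]'
python3 - <<'E'
from h import *
s=sense();P=s['tcp_pos'];Q=R.from_quat(s['tool_rot'])
g=P+Q.apply([0,0,.064]);v=C.inv().apply(g-[PX,PY,.066]);print(v,np.degrees(np.arctan2(v[2],-v[0])),Q.as_matrix()[:,2])
W=eyes.snapshot("wrist")[:,:,::-1]; S=eyes.snapshot("scene")[:,:,::-1]
m=np.hstack([cv2.resize(W[150:420,180:450],(400,400),interpolation=cv2.INTER_CUBIC),cv2.resize(S[180:300,255:375],(400,400),interpolation=cv2.INTER_CUBIC)]);cv2.imwrite("pics/w5.png",m)
E
```

```text
t: 8.62
tcp_pos: [0.5154, 0.1881, 0.1891]
tool_rot: [0.557, 0.831, -0.001, -0.004]
force: [-3.1, -0.5, 2.9]
finger_gap: 0.239
gripper_force: 1.7
t: 9.62
tcp_pos: [0.5599, 0.2058, 0.2058]
tool_rot: [0.556, 0.831, 0.001, -0.001]
force: [0.7, 0.0, 0.7]
finger_gap: 0.243
gripper_force: 0.0
[-0.00020551  0.02739227  0.07584227] 89.84474284720783 [-0.00142606  0.00319532 -0.99999388]
```

View pics/w5.png

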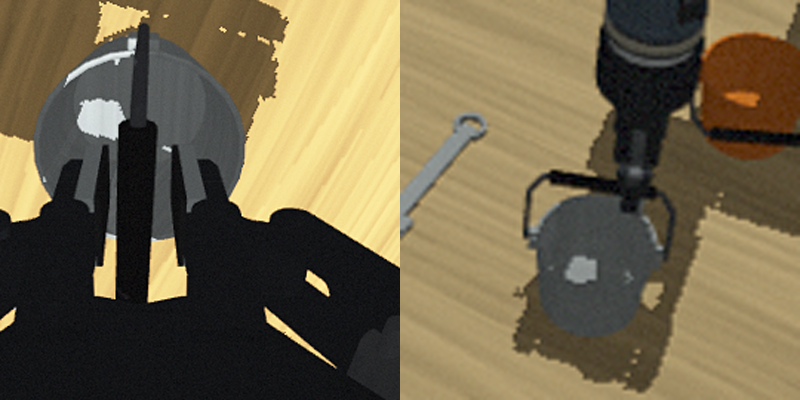

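The bail stands upright between the pads in both views and the pail is flat on the bench. Close firmly and lift.

```bash
python3 -m inch '[{"dx":0,"dy":0,"dz":0,"wx":0,"wy":0,"wz":0},{"dx":0,"dy":0,"dz":0,"wx":0,"wy":0,"wz":0},{"dx":0,"dy":0,"dz":0,"wx":0,"wy":0,"wz":0},{"dx":0,"dy":0,"dz":0,"wx":0,"wy":0,"wz":0}]' 0 70
python3 -m inch '[{"dx":0,"dy":0,"dz":-0.5,"wx":0,"wy":0,"wz":0},{"dx":0,"dy":0,"dz":-1,"wx":0,"wy":0,"wz":0},{"dx":0,"dy":0,"dz":-2,"wx":0,"wy":0,"wz":0},{"dx":0,"dy":0,"dz":-3,"wx":0,"wy":0,"wz":0},{"dx":0,"dy":0,"dz":-3.5,"wx":0,"wy":0,"wz":0},{"dx":0,"dy":0,"dz":-3.5,"wx":0,"wy":0,"wz":0},{"dx":0,"dy":0,"dz":-2.5,"wx":0,"wy":0,"wz":0},{"dx":0,"dy":0,"dz":-1,"wx":0,"wy":0,"wz":0},{"dx":0,"dy":0,"dz":0,"wx":0,"wy":0,"wz":0}]'
cat >> h.py <<'E'
SX,SY,SW=.5957,-.1954,-15.96
def bar(s,h):
    "bar centre at s along the rod, h over its axis"
    c,k=np.cos(np.radians(35)),np.sin(np.radians(35))
    return R.from_euler('z',SW,degrees=True).apply([-.011-c*s+k*h,0,.165+k*s+c*h])+[SX,SY,0]
def tcp(s,h): return bar(s,h)+R.from_euler('z',SW,degrees=True).apply([0,.0274,.0648])
E
python3 - <<'E'
from h import *
print(tcp(.24,.016),bar(.24,.016)); line(tcp(.24,.016),rot(SW,90),10)
E
```

```text
t: 10.22
tcp_pos: [0.5599, 0.2058, 0.2062]
tool_rot: [0.556, 0.831, 0.001, -0.001]
force: [-0.9, -0.4, 3.5]
finger_gap: 0.103
gripper_force: 68.3
t: 11.35
tcp_pos: [0.5602, 0.2053, 0.3763]
tool_rot: [0.556, 0.831, 0.001, -0.001]
force: [-0.4, 0.4, -2.4]
finger_gap: 0.108
gripper_force: 68.4
[ 0.4124631  -0.11449757  0.38056478] [ 0.40492902 -0.14084141  0.31576478]
[-2.39, -2.58, -0.05] [0.0, -0.0, 3.8]
[-2.56, -2.42, -0.05] [0.0, -0.0, 3.8]
[-2.72, -2.24, -0.05] [0.0, -0.0, 3.8]
[-2.86, -2.05, -0.05] [0.0, -0.0, 3.8]
[-2.99, -1.86, -0.05] [0.0, -0.0, 3.8]
[-3.11, -1.65, -0.05] [0.0, -0.0, 3.8]
[-3.21, -1.44, -0.05] [0.0, -0.0, 3.8]
[-3.3, -1.22, -0.05] [0.0, -0.0, 3.8]
[-3.38, -1.0, -0.05] [0.0, -0.0, 3.8]
[-3.44, -0.77, -0.04] [0.0, -0.0, 3.8]
```

```bash
python3 -m inch '[{"dx":-0.6,"dy":-0.7,"dz":0,"wx":0,"wy":0,"wz":0.9},{"dx":-1.2,"dy":-1.3,"dz":0,"wx":0,"wy":0,"wz":1.9},{"dx":-1.8,"dy":-1.9,"dz":0,"wx":0,"wy":0,"wz":2.9},{"dx":-1.9,"dy":-1.8,"dz":0,"wx":0,"wy":0,"wz":2.9},{"dx":-2.0,"dy":-1.7,"dz":-0.1,"wx":0,"wy":0,"wz":2.9},{"dx":-2.1,"dy":-1.6,"dz":-0.1,"wx":0,"wy":0,"wz":2.9},{"dx":-2.2,"dy":-1.4,"dz":-0.1,"wx":0,"wy":0,"wz":2.9},{"dx":-2.3,"dy":-1.3,"dz":-0.1,"wx":0,"wy":0,"wz":2.9},{"dx":-2.3,"dy":-1.2,"dz":0,"wx":0,"wy":0,"wz":2.9},{"dx":-2.4,"dy":-1.0,"dz":0,"wx":0,"wy":0,"wz":2.9}]'
python3 - <<'E'
from h import *
line(tcp(.24,.016),rot(SW,90),6)
E
```

```text
t: 12.6
tcp_pos: [0.4565, -0.0091, 0.3788]
tool_rot: [0.73, 0.683, 0.0, -0.002]
force: [0.9, 0.1, -3.1]
finger_gap: 0.107
gripper_force: 68.3
[-1.8, -0.62, -0.03] [-0.0, -0.0, 2.0]
[-1.82, -0.55, -0.03] [-0.0, -0.0, 2.0]
[-1.84, -0.49, -0.03] [-0.0, -0.0, 2.0]
[-1.86, -0.42, -0.03] [-0.0, -0.0, 2.0]
[-1.87, -0.36, -0.03] [-0.0, -0.0, 2.0]
[-1.88, -0.29, -0.03] [-0.0, -0.0, 2.0]
```

```bash
python3 -m inch '[{"dx":-2.2,"dy":-0.8,"dz":0,"wx":0,"wy":0,"wz":2.0},{"dx":-2.1,"dy":-0.6,"dz":0,"wx":0,"wy":0,"wz":2.0},{"dx":-2.0,"dy":-0.5,"dz":0,"wx":0,"wy":0,"wz":2.0},{"dx":-1.8,"dy":-0.4,"dz":-0.1,"wx":0,"wy":0,"wz":2.0},{"dx":-1.3,"dy":-0.2,"dz":-0.1,"wx":0,"wy":0,"wz":2.0},{"dx":-0.8,"dy":-0.1,"dz":0,"wx":0,"wy":0,"wz":1.0},{"dx":-0.3,"dy":0,"dz":0,"wx":0,"wy":0,"wz":0.7},{"dx":0,"dy":0,"dz":0,"wx":0,"wy":0,"wz":0},{"dx":0,"dy":0,"dz":0,"wx":0,"wy":0,"wz":0},{"dx":0,"dy":0,"dz":0,"wx":0,"wy":0,"wz":0}]'
python3 - <<'E'
from h import *
line(tcp(.24,.016),rot(SW,90),1)
c=eyes.camera_params("wrist");W=eyes.snapshot("wrist")[:,:,::-1]; S=eyes.snapshot("scene")[:,:,::-1]
np.savez('w6.npz',**{k:np.array(v) for k,v in c.items()})
m=np.zeros((600,800,3),np.uint8)
m[:,:480]=cv2.resize(W[:,224:560],(480,600),interpolation=cv2.INTER_CUBIC)  # scale 10/7
m[:320,480:]=cv2.resize(S[110:230,150:270],(320,320),interpolation=cv2.INTER_CUBIC)
cv2.imwrite("pics/w6.png",m)
K=np.array([[c['fx'],0,c['cx']],[0,c['fy'],c['cy']],[0,0,1]])
P=lambda p:cv2.fisheye.projectPoints(np.array(p,float).reshape(-1,1,3),c['rvec'],c['tvec'],K,np.zeros(4))[0][:,0]
print((P([bar(.145,0),bar(.0725,0),bar(0,0)])-[224,0])/.7)
E
```

```text
t: 13.85
tcp_pos: [0.4181, -0.1083, 0.3811]
tool_rot: [0.795, 0.607, 0.001, -0.002]
force: [0.6, -0.2, -2.7]
finger_gap: 0.105
gripper_force: 68.3
[-0.75, -0.38, 0.05] [-0.1, -0.2, 0.7]
[[198.36328879 383.85174021]
 [272.69362103 349.15688511]
 [321.74009721 324.49698303]]
```

View pics/w6.png

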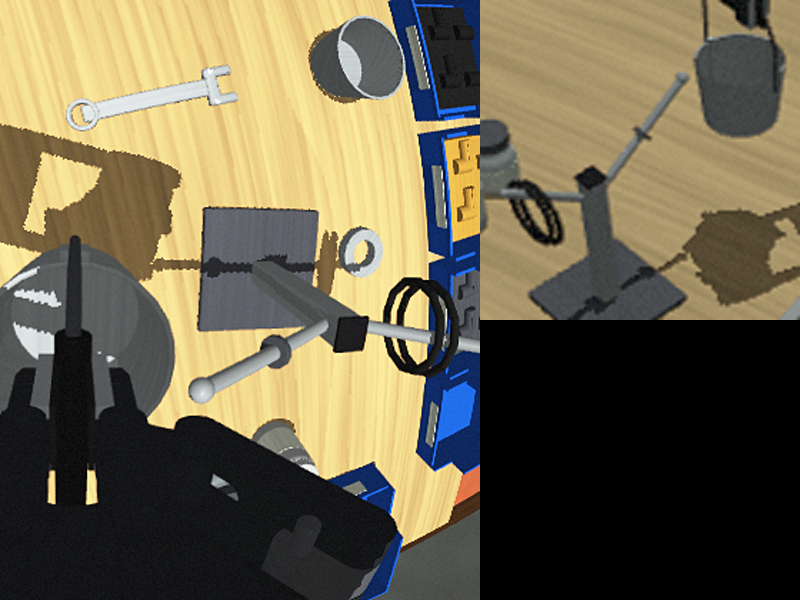

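The wrist view shows the empty arm clearly: ball at (201,390), collar at (276,351), root at (326,325), and base corners at (203,208), (318,210), (317,323) and (199,331). The pail hangs upright from the grip. I'll refit the stand.

```bash
python3 - <<'E'
from h import *
c=dict(np.load('w6.npz'));K=np.array([[c['fx'],0,c['cx']],[0,c['fy'],c['cy']],[0,0,1]])
P=lambda p:(cv2.fisheye.projectPoints(np.array(p,float).reshape(-1,1,3),c['rvec'],c['tvec'],K,np.zeros(4))[0][:,0]-[224,0])/.7
co,si=np.cos(np.radians(35)),np.sin(np.radians(35))
A=lambda z:[-.011-co*z,0,.165+si*z]
L=np.array([A(.145),A(.0725),[0,0,.189],[-.065,.065,.01],[.065,.065,.01],[.065,-.065,.01]])
obs=np.array([[201,390],[276,351],[349,334],[203,208],[318,210],[317,323]])
# corner ids: image left-top etc resolved by fit print
f=lambda p:(P(R.from_euler('z',p[2]).apply(L)+[p[0],p[1],0])-obs).ravel()[:]
print(f([SX,SY,np.radians(SW)]).reshape(-1,2).round(1).tolist())
for n in(6,12):
    s=least_squares(lambda p:f(p)[:n],[SX,SY,np.radians(SW)],loss='soft_l1');print(s.x.round(4),np.degrees(s.x[2]));print(f(s.x).reshape(-1,2).round(1).tolist())
s=sense();Q=R.from_quat(s['tool_rot']);print(P([s['tcp_pos']+Q.apply([x,0,.0648]) for x in(.0146,-.0274)]))
E
```

```text
[[-2.6, -6.1], [-3.3, -1.8], [1.0, 2.3], [2.0, -2.1], [1.5, 3.4], [-13.5, 6.6]]
[ 0.5978 -0.1944 -0.2386] -13.672472994144254
[[-0.0, -0.0], [-1.0, -0.1], [3.4, 0.2], [1.2, -1.0], [1.1, -0.5], [-9.7, 3.1]]
[ 0.5979 -0.1939 -0.2307] -13.215846102950428
[[-0.1, 0.9], [-1.1, 0.1], [3.5, -0.5], [0.7, -1.0], [0.8, -1.4], [-9.2, 2.2]]
[[ 69.64568531 348.77222486]
 [ 69.87542902 455.13428704]]
```

```bash
sed -i 's/^SX,SY,SW=.*/SX,SY,SW=.5978,-.1942,-13.6/; s/\.0274,\.0648/.0245,.0648/' h.py; python3 - <<'E'
from h import *
r=rot(SW,90)
line(tcp(.24,.016),r,2)
print('slide'); rows([(tcp(s,.016),r) for s in(.20,.17,.14,.11)],(tcp(.24,.016),r))
E
```

```text
[-0.84, -0.15, 0.02] [-0.0, -0.1, -0.8]
[-0.84, -0.16, 0.03] [-0.0, -0.1, -0.8]
slide
[0.0, 3.28, 2.29] [0.0, 0.0, 0.0]
[-0.0, 2.46, 1.72] [0.0, 0.0, 0.0]
[0.0, 2.46, 1.72] [0.0, 0.0, 0.0]
[-0.0, 2.46, 1.72] [0.0, 0.0, 0.0]
```

Align and slide partway, slowly, to about s=0.17, just short of the ball. Then look.

```bash
python3 -m inch '[{"dx":-0.8,"dy":-0.1,"dz":0,"wx":0,"wy":0,"wz":-0.8},{"dx":-0.9,"dy":-0.2,"dz":0,"wx":0,"wy":0,"wz":-0.8},{"dx":0,"dy":0,"dz":0,"wx":0,"wy":0,"wz":0},{"dx":0,"dy":0.5,"dz":0.35,"wx":0,"wy":0,"wz":0},{"dx":0,"dy":1.0,"dz":0.7,"wx":0,"wy":0,"wz":0},{"dx":0,"dy":1.2,"dz":0.85,"wx":0,"wy":0,"wz":0},{"dx":0,"dy":1.2,"dz":0.85,"wx":0,"wy":0,"wz":0},{"dx":0,"dy":1.0,"dz":0.7,"wx":0,"wy":0,"wz":0},{"dx":0,"dy":0.5,"dz":0.35,"wx":0,"wy":0,"wz":0},{"dx":0,"dy":0,"dz":0,"wx":0,"wy":0,"wz":0}]'
python3 - <<'E'
from h import *
r=rot(SW,90)
for s in(.175,.17,.165): rows([(tcp(s,.016),r)])
c=eyes.camera_params("wrist");K=np.array([[c['fx'],0,c['cx']],[0,c['fy'],c['cy']],[0,0,1]])
W=eyes.snapshot("wrist")[:,:,::-1]; S=eyes.snapshot("scene")[:,:,::-1]
m=np.zeros((540,800,3),np.uint8)
m[:,:400]=cv2.resize(W[150:420,230:430],(400,540),interpolation=cv2.INTER_CUBIC)
m[:400,400:]=cv2.resize(S[100:200,180:280],(400,400),interpolation=cv2.INTER_CUBIC);cv2.imwrite("pics/w7.png",m)
P=lambda p:(cv2.fisheye.projectPoints(np.array(p,float).reshape(-1,1,3),c['rvec'],c['tvec'],K,np.zeros(4))[0][:,0]-[230,150])*2
print(P([bar(.145,0),bar(.0725,0)]))
E
```

```text
t: 15.2
tcp_pos: [0.4633, -0.137, 0.3426]
tool_rot: [0.786, 0.618, 0.0, -0.002]
force: [-0.2, 0.0, -2.7]
finger_gap: 0.105
gripper_force: 68.3
[0.05, -0.1, -0.07] [-0.1, -0.2, -0.1]
[0.05, 0.31, 0.21] [-0.1, -0.2, -0.1]
[0.05, 0.72, 0.5] [-0.1, -0.2, -0.1]
[[136.23465936 267.56276004]
 [291.7512573  203.71207581]]
```

View pics/w7.png

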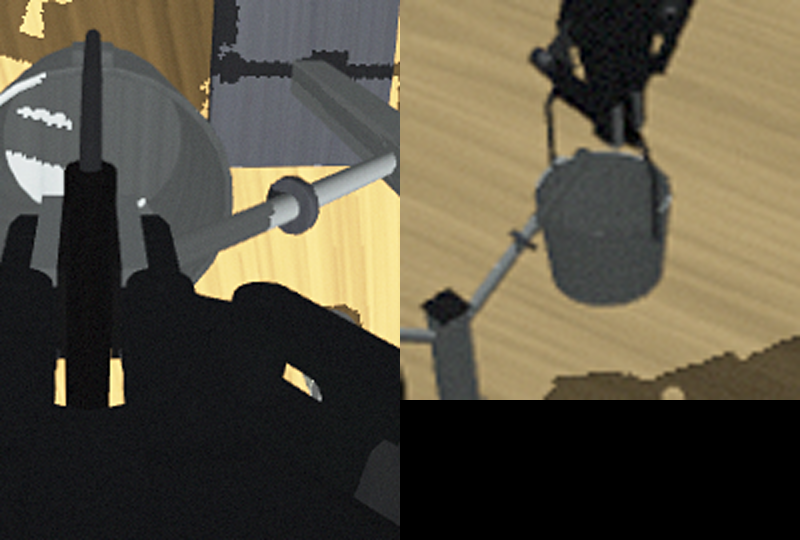

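The collar is at (291,206) against a predicted (292,204), so the fit is good. The rod is entering between the bail and the rim. Continue along the slope over the ball.

```bash
python3 -m inch '[{"dx":0,"dy":0.4,"dz":0.3,"wx":0,"wy":0,"wz":0},{"dx":0,"dy":0.8,"dz":0.56,"wx":0,"wy":0,"wz":0},{"dx":0,"dy":0.8,"dz":0.56,"wx":0,"wy":0,"wz":0},{"dx":0,"dy":0.8,"dz":0.56,"wx":0,"wy":0,"wz":0},{"dx":0,"dy":0,"dz":0,"wx":0,"wy":0,"wz":0}]'
python3 -m inch '[{"dx":0,"dy":0.8,"dz":0.56,"wx":0,"wy":0,"wz":0},{"dx":0,"dy":0.8,"dz":0.56,"wx":0,"wy":0,"wz":0},{"dx":0,"dy":0.8,"dz":0.56,"wx":0,"wy":0,"wz":0},{"dx":0,"dy":0.5,"dz":0.35,"wx":0,"wy":0,"wz":0},{"dx":0,"dy":0.3,"dz":0.2,"wx":0,"wy":0,"wz":0},{"dx":0,"dy":0,"dz":0,"wx":0,"wy":0,"wz":0}]'
python3 - <<'E'
from h import *
r=rot(SW,90)
for a in((.1,.016),(.09,.016),(.088,.0115)): rows([(tcp(*a),r)])
E
```

```text
t: 15.92
tcp_pos: [0.4888, -0.143, 0.3212]
tool_rot: [0.786, 0.618, -0.001, -0.005]
force: [-4.4, 0.2, -4.3]
finger_gap: 0.103
gripper_force: 68.4
t: 16.68
tcp_pos: [0.5186, -0.1499, 0.2983]
tool_rot: [0.786, 0.618, -0.002, -0.006]
force: [-6.3, 0.8, -9.8]
finger_gap: 0.108
gripper_force: 68.2
[0.01, 0.36, -0.2] [-0.7, -0.3, -0.1]
[0.01, 1.19, 0.36] [-0.7, -0.3, -0.1]
[0.0, 1.1, 0.85] [-0.7, -0.3, -0.1]
```

The force is (-6, -10) N, normal to the rod and downwards, so the pail's front rim has caught under the collar: it needs h < 14 mm there, but the ball needs more than 13 mm. I'll back up the slope and check the bail's lean with image code.

```bash
python3 -m inch '[{"dx":0,"dy":-0.8,"dz":-0.56,"wx":0,"wy":0,"wz":0},{"dx":0,"dy":-0.8,"dz":-0.56,"wx":0,"wy":0,"wz":0},{"dx":0,"dy":-0.8,"dz":-0.56,"wx":0,"wy":0,"wz":0},{"dx":0,"dy":-0.8,"dz":-0.56,"wx":0,"wy":0,"wz":0},{"dx":0,"dy":-0.8,"dz":-0.56,"wx":0,"wy":0,"wz":0},{"dx":0,"dy":-0.8,"dz":-0.56,"wx":0,"wy":0,"wz":0},{"dx":0,"dy":-0.8,"dz":-0.56,"wx":0,"wy":0,"wz":0},{"dx":0,"dy":-0.4,"dz":-0.3,"wx":0,"wy":0,"wz":0},{"dx":0,"dy":0,"dz":0,"wx":0,"wy":0,"wz":0},{"dx":0,"dy":0,"dz":0,"wx":0,"wy":0,"wz":0}]'
python3 - <<'E'
from h import *
r=rot(SW,90)
rows([(tcp(.185,.016),r)])
c=eyes.camera_params("wrist");K=np.array([[c['fx'],0,c['cx']],[0,c['fy'],c['cy']],[0,0,1]])
W=eyes.snapshot("wrist");cv2.imwrite("pics/w8.png",W[:,:,::-1])
g=cv2.GaussianBlur(cv2.cvtColor(W,cv2.COLOR_RGB2GRAY),(5,3),0)
old=cv2.imread("pics/w7.png",0)[:,:400]; old=cv2.GaussianBlur(cv2.resize(old,(200,270),interpolation=cv2.INTER_AREA),(5,3),0)
for y in range(164,244,6):
    a=g[y,225:320].astype(int);b=old[y-150,:90].astype(int) 
    print(y,225+a.argmin(),a.min(),'| w7',230+b.argmin(),b.min())
P=lambda p:cv2.fisheye.projectPoints(np.array(p,float).reshape(-1,1,3),c['rvec'],c['tvec'],K,np.zeros(4))[0][:,0]
s=sense();Q=R.from_quat(s['tool_rot']);B=s['tcp_pos']+Q.apply([-.0215,0,.0648])
for e in(-30,-15,0,15,30,45):
    e_=np.radians(e);print(e,P([B+Q.apply([.057,-.075*np.sin(e_),.075*np.cos(e_)])]).round())
E
```

```text
t: 17.92
tcp_pos: [0.4633, -0.1371, 0.343]
tool_rot: [0.786, 0.618, 0.001, -0.001]
force: [-0.4, -0.8, -2.4]
finger_gap: 0.105
gripper_force: 69.6
[0.06, -0.93, -0.6] [-0.1, -0.2, -0.1]
164 256 72 | w7 276 77
170 259 40 | w7 275 38
176 263 41 | w7 277 37
182 267 41 | w7 274 38
188 265 41 | w7 277 40
194 266 41 | w7 273 40
200 267 42 | w7 272 40
206 274 40 | w7 273 40
212 269 41 | w7 272 40
218 271 39 | w7 272 40
224 271 43 | w7 272 41
230 267 23 | w7 271 41
236 264 13 | w7 264 13
242 264 13 | w7 282 13
-30 [[332. 171.]]
-15 [[303. 168.]]
0 [[273. 168.]]
15 [[243. 168.]]
30 [[214. 171.]]
45 [[185. 175.]]
```

The force is back to the pail's weight alone, and the bail now leans 7.5° towards the robot. Pitching the tool another 17° the same way drops the front rim about 10 mm clear of the collar. I'll level it again once past.

```bash
cat >> h.py <<'E'
def tilt(s,h,d,off=.0245):
    q=R.from_euler('z',SW,degrees=True);r=rot(SW,90+d)
    return bar(s,h)+q.apply([0,off,0])-r.apply([0,0,.0648]),r
E
python3 - <<'E'
from h import *
rows([tilt(.176,.016,d) for d in(4.25,8.5,12.75,17)])
print(); rows([tilt(s,.016,17) for s in(.166,.146,.096)],tilt(.176,.016,17))
E
```

```text
[0.06, 0.29, -0.08] [4.2, -0.2, -0.1]
[-0.0, 0.48, 0.02] [4.3, 0.0, 0.0]
[0.0, 0.48, 0.02] [4.3, 0.0, -0.0]
[0.0, 0.48, 0.02] [4.2, 0.0, -0.0]

[-0.0, 0.95, 0.31] [0.0, 0.0, 0.0]
[0.0, 1.9, 0.62] [0.0, 0.0, 0.0]
[-0.0, 4.76, 1.55] [0.0, 0.0, 0.0]
```

```bash
python3 -m inch '[{"dx":0,"dy":0.3,"dz":-0.08,"wx":4.2,"wy":0,"wz":0},{"dx":0,"dy":0.48,"dz":0.02,"wx":4.3,"wy":0,"wz":0},{"dx":0,"dy":0.48,"dz":0.02,"wx":4.3,"wy":0,"wz":0},{"dx":0,"dy":0.48,"dz":0.02,"wx":4.2,"wy":0,"wz":0},{"dx":0,"dy":0,"dz":0,"wx":0,"wy":0,"wz":0},{"dx":0,"dy":0.47,"dz":0.15,"wx":0,"wy":0,"wz":0},{"dx":0,"dy":0.7,"dz":0.23,"wx":0,"wy":0,"wz":0},{"dx":0,"dy":0.7,"dz":0.23,"wx":0,"wy":0,"wz":0},{"dx":0,"dy":0.7,"dz":0.23,"wx":0,"wy":0,"wz":0},{"dx":0,"dy":0,"dz":0,"wx":0,"wy":0,"wz":0}]'
python3 - <<'E'
from h import *
rows([tilt(s,.016,17) for s in(.15,.14,.096)])
E
```

```text
t: 19.23
tcp_pos: [0.5016, -0.1464, 0.3251]
tool_rot: [0.778, 0.611, -0.091, -0.118]
force: [-1.2, 0.7, -3.5]
finger_gap: 0.104
gripper_force: 69.6
[0.06, -0.13, -0.07] [-0.1, -0.2, -0.0]
[0.0, 0.95, 0.31] [0.0, 0.0, 0.0]
[-0.0, 4.18, 1.36] [0.0, 0.0, 0.0]
```

```bash
for i in 1 2; do python3 -m inch '[{"dx":0,"dy":0.6,"dz":0.2,"wx":0,"wy":0,"wz":0},{"dx":0,"dy":0.7,"dz":0.23,"wx":0,"wy":0,"wz":0},{"dx":0,"dy":0.7,"dz":0.23,"wx":0,"wy":0,"wz":0},{"dx":0,"dy":0.5,"dz":0.16,"wx":0,"wy":0,"wz":0},{"dx":0,"dy":0,"dz":0,"wx":0,"wy":0,"wz":0}]' | grep -E 'force|tcp'; done
python3 - <<'E'
from h import *
rows([tilt(s,h,17) for s,h in((.1,.016),(.096,.016),(.088,.0115))])
c=eyes.camera_params("wrist");K=np.array([[c['fx'],0,c['cx']],[0,c['fy'],c['cy']],[0,0,1]])
W=eyes.snapshot("wrist");cv2.imwrite("pics/w9.png",W[:,:,::-1])
g=cv2.GaussianBlur(cv2.cvtColor(W,cv2.COLOR_RGB2GRAY),(5,3),0)
print([(y,200+int(g[y,200:320].argmin()),int(g[y,200:320].min())) for y in range(164,236,6)])
E
```

```text
tcp_pos: [0.5224, -0.1513, 0.3099]
force: [-0.4, -1.0, -3.3]
gripper_force: 69.6
tcp_pos: [0.5433, -0.1563, 0.2947]
force: [0.2, -0.5, -2.9]
gripper_force: 69.6
[0.05, -0.36, -0.17] [-0.1, -0.2, -0.0]
[-0.0, 0.38, 0.12] [0.0, 0.0, 0.0]
[0.0, 0.62, 0.68] [0.0, 0.0, 0.0]
[(164, 319, 98), (170, 260, 40), (176, 260, 41), (182, 263, 41), (188, 266, 44), (194, 267, 43), (200, 268, 40), (206, 269, 42), (212, 270, 42), (218, 271, 43), (224, 272, 45), (230, 268, 32)]
```

Past the collar with no contact. Now level the bail (tool 17° to −5°) while easing down to s=0.087.

```bash
python3 - <<'E'
from h import *
n=6
rows([tilt(.0975-.0105*k/n,.016-.003*k/n,17-22*k/n) for k in range(1,n+1)])
E
```

```text
[0.05, -0.35, 0.04] [-3.8, -0.2, -0.0]
[-0.0, -0.27, 0.12] [-3.7, -0.0, 0.0]
[-0.0, -0.28, 0.13] [-3.7, -0.0, -0.0]
[-0.0, -0.29, 0.14] [-3.7, 0.0, -0.0]
[-0.0, -0.29, 0.15] [-3.7, -0.0, 0.0]
[-0.0, -0.3, 0.16] [-3.7, 0.0, -0.0]
```

```bash
python3 -m inch '[{"dx":0,"dy":-0.33,"dz":0.04,"wx":-3.7,"wy":0,"wz":0},{"dx":0,"dy":-0.27,"dz":0.12,"wx":-3.7,"wy":0,"wz":0},{"dx":0,"dy":-0.28,"dz":0.13,"wx":-3.7,"wy":0,"wz":0},{"dx":0,"dy":-0.29,"dz":0.14,"wx":-3.7,"wy":0,"wz":0},{"dx":0,"dy":-0.29,"dz":0.15,"wx":-3.7,"wy":0,"wz":0},{"dx":0,"dy":-0.3,"dz":0.16,"wx":-3.7,"wy":0,"wz":0},{"dx":0,"dy":0,"dz":0,"wx":0,"wy":0,"wz":0},{"dx":0,"dy":0,"dz":0,"wx":0,"wy":0,"wz":0}]' 
python3 - <<'E'
from h import *
s=sense();print(s['q'].round(2))
rows([tilt(.086,.013,-5)]);rows([tilt(.086,.011,-5)])
c=eyes.camera_params("wrist")
W=eyes.snapshot("wrist");cv2.imwrite("pics/w10.png",W[:,:,::-1])
g=cv2.GaussianBlur(cv2.cvtColor(W,cv2.COLOR_RGB2GRAY),(5,3),0)
print([(y,200+int(g[y,200:320].argmin()),int(g[y,200:320].min())) for y in range(164,236,6)])
E
```

```text
t: 21.52
tcp_pos: [0.5256, -0.1521, 0.2906]
tool_rot: [0.786, 0.617, 0.028, 0.034]
force: [0.5, -0.8, -3.2]
finger_gap: 0.106
gripper_force: 69.6
[-0.5   0.42  1.69  0.03  0.95 -0.27]
[0.06, 0.03, 0.11] [0.1, -0.2, -0.1]
[0.06, -0.1, 0.26] [0.1, -0.2, -0.1]
[(164, 291, 43), (170, 257, 39), (176, 260, 39), (182, 262, 39), (188, 270, 40), (194, 271, 41), (200, 267, 41), (206, 272, 40), (212, 269, 41), (218, 270, 41), (224, 271, 43), (230, 267, 24)]
```

```bash
for i in 1 2 3; do python3 -m inch '[{"dx":0,"dy":0,"dz":0.1,"wx":0,"wy":0,"wz":0},{"dx":0,"dy":0,"dz":0.05,"wx":0,"wy":0,"wz":0},{"dx":0,"dy":0,"dz":0,"wx":0,"wy":0,"wz":0}]' | grep -E '^force|tcp'; done
python3 - <<'E'
from h import *
rows([tilt(.086,.011,-5)])
E
```

```text
tcp_pos: [0.5257, -0.152, 0.2886]
force: [-0.1, -0.4, -2.8]
tcp_pos: [0.526, -0.1522, 0.2876]
force: [-0.4, 0.1, -1.7]
tcp_pos: [0.5264, -0.1523, 0.2865]
force: [0.1, 0.8, 4.5]
[0.06, -0.14, -0.15] [0.2, -0.1, -0.1]
```

The bar now rests on the rod. Open gently to 0.25.

```bash
python3 -m inch '[{"dx":0,"dy":0,"dz":0,"wx":0,"wy":0,"wz":0},{"dx":0,"dy":0,"dz":0,"wx":0,"wy":0,"wz":0},{"dx":0,"dy":0,"dz":0,"wx":0,"wy":0,"wz":0}]' 0.11 20
python3 -m inch '[{"dx":0,"dy":0,"dz":0,"wx":0,"wy":0,"wz":0},{"dx":0,"dy":0,"dz":0,"wx":0,"wy":0,"wz":0},{"dx":0,"dy":0,"dz":0,"wx":0,"wy":0,"wz":0},{"dx":0,"dy":0,"dz":0,"wx":0,"wy":0,"wz":0},{"dx":0,"dy":0,"dz":0,"wx":0,"wy":0,"wz":0},{"dx":0,"dy":0,"dz":0,"wx":0,"wy":0,"wz":0}]' 0.25
python3 - <<'E'
from h import *
W=eyes.snapshot("wrist");cv2.imwrite("pics/w11.png",W[:,:,::-1])
g=cv2.GaussianBlur(cv2.cvtColor(W,cv2.COLOR_RGB2GRAY),(5,3),0)
print([(y,200+int(g[y,200:320].argmin()),int(g[y,200:320].min())) for y in range(164,242,6)])
for y in(244,252,260): 
    a=g[y,230:330].astype(int); print(y,''.join('#' if v<28 else '.' for v in a))
E
```

```text
t: 23.08
tcp_pos: [0.5264, -0.1523, 0.2863]
tool_rot: [0.786, 0.617, 0.029, 0.035]
force: [0.2, 0.9, 5.7]
finger_gap: 0.115
gripper_force: 52.9
t: 23.82
tcp_pos: [0.5258, -0.1521, 0.2858]
tool_rot: [0.786, 0.617, 0.029, 0.034]
force: [0.0, -0.5, 0.1]
finger_gap: 0.248
gripper_force: 0.0
[(164, 300, 44), (170, 258, 41), (176, 260, 40), (182, 264, 39), (188, 268, 42), (194, 270, 42), (200, 271, 42), (206, 272, 42), (212, 273, 42), (218, 274, 41), (224, 281, 42), (230, 271, 31), (236, 269, 14)]
244 ....................................########################........................................
252 ...................##................#######################........##..............................
260 ###..............####................######################.........####..............########......
```

The gripper is free (force 0) and the bar has stayed on the rod. Retreat straight up slowly, then check.

```bash
python3 -m inch '[{"dx":0,"dy":0,"dz":-0.5,"wx":0,"wy":0,"wz":0},{"dx":0,"dy":0,"dz":-1,"wx":0,"wy":0,"wz":0},{"dx":0,"dy":0,"dz":-1.5,"wx":0,"wy":0,"wz":0},{"dx":0,"dy":0,"dz":-2.5,"wx":0,"wy":0,"wz":0},{"dx":0,"dy":0,"dz":-3,"wx":0,"wy":0,"wz":0},{"dx":0,"dy":0,"dz":-3,"wx":0,"wy":0,"wz":0},{"dx":0,"dy":0,"dz":-1,"wx":0,"wy":0,"wz":0},{"dx":0,"dy":0,"dz":0,"wx":0,"wy":0,"wz":0}]'
python3 - <<'E'
from h import *
S0=cv2.imread('pics/scene0.png'); 
c=eyes.camera_params("wrist");K=np.array([[c['fx'],0,c['cx']],[0,c['fy'],c['cy']],[0,0,1]])
W=eyes.snapshot("wrist");cv2.imwrite("pics/w12.png",W[:,:,::-1]);S=eyes.snapshot("scene");cv2.imwrite("pics/s12.png",S[:,:,::-1])
T=eyes.snapshot("top");cv2.imwrite("pics/t12.png",T[:,:,::-1])
P=lambda p:cv2.fisheye.projectPoints(np.array(p,float).reshape(-1,1,3),c['rvec'],c['tvec'],K,np.zeros(4))[0][:,0]
q=R.from_euler('z',SW,degrees=True)
B=bar(.081,.011)
print('grip ends/centre wrist',P([B+q.apply([0,y,0]) for y in(.045,.003,-.039)]).round())
print('pivot',P([B+q.apply([0,.06,-.075])]).round(),'ball/collar',P([bar(.145,0),bar(.0725,0)]).round())
g=cv2.cvtColor(W,cv2.COLOR_RGB2GRAY)
# black grip: dark blob
m=(cv2.GaussianBlur(g,(3,3),0)<30).astype(np.uint8)
n,l,st,ce=cv2.connectedComponentsWithStats(m)
for i in range(1,n):
    if st[i,4]>60: print(st[i],ce[i].round())
# rest-of-scene motion: difference of bystanders from top view before/after not occluded
E
```

```text
t: 24.88
tcp_pos: [0.5149, -0.1498, 0.4111]
tool_rot: [0.786, 0.617, 0.029, 0.035]
force: [0.8, -0.5, -0.3]
finger_gap: 0.25
gripper_force: 0.0
grip ends/centre wrist [[276. 174.]
 [276. 222.]
 [276. 265.]]
pivot [[269. 145.]] ball/collar [[205. 240.]
 [276. 220.]]
[441   0  18  14 145] [449.   7.]
[462   2  17  12 112] [469.   8.]
[449  23  18  25 163] [455.  37.]
[470  35  17  11 100] [476.  40.]
[ 268  175   16   96 1160] [275. 221.]
[387 174  43  70 789] [408. 207.]
[   39   249   472   171 40136] [274. 358.]
```

The grip is centred at (275.5,221), matching the prediction for resting at the collar. Move the arm well away, then check uprightness and stillness numerically.

```bash
python3 -m inch '[{"dx":0,"dy":0,"dz":-3,"wx":0,"wy":0,"wz":0},{"dx":2,"dy":-1,"dz":-3,"wx":0,"wy":0,"wz":0},{"dx":4,"dy":-1,"dz":0,"wx":0,"wy":0,"wz":0},{"dx":5,"dy":-1,"dz":0,"wx":0,"wy":0,"wz":0},{"dx":5,"dy":-1,"dz":0,"wx":0,"wy":0,"wz":0},{"dx":5,"dy":0,"dz":0,"wx":0,"wy":0,"wz":0},{"dx":3,"dy":0,"dz":0,"wx":0,"wy":0,"wz":0},{"dx":1,"dy":0,"dz":0,"wx":0,"wy":0,"wz":0},{"dx":0,"dy":0,"dz":0,"wx":0,"wy":0,"wz":0},{"dx":0,"dy":0,"dz":0,"wx":0,"wy":0,"wz":0}]'
python3 - <<'E'
from h import *
A=eyes.snapshot("scene"); 
for _ in range(12): B=eyes.snapshot("scene")
cv2.imwrite("pics/s13.png",B[:,:,::-1]);cv2.imwrite("pics/t13.png",eyes.snapshot("top")[:,:,::-1])
o=cv2.resize(cv2.imread('pics/scene0.png'),(560,420),interpolation=cv2.INTER_AREA)[:,:,::-1]
print('still diff',np.abs(A[120:260,130:300].astype(int)-B[120:260,130:300]).mean(),np.abs(A[300:400,400:500].astype(int)-B[300:400,400:500]).mean())
q=R.from_euler('z',SW,degrees=True);th=np.linspace(0,2*np.pi,40,endpoint=False)
m=np.abs(o.astype(int)-B).sum(2)
hsv=cv2.cvtColor(B,cv2.COLOR_RGB2HSV); grey=((hsv[:,:,1]<45)).astype(np.uint8)
Bc=bar(.081,.011)
def mask(a,b,r):  # bail lean a, pail tilt b (about y, + = foot towards robot), roll r
    hinge=Bc+q.apply([0,.002,0])+q.apply(R.from_euler('xyz',[r,a,0],degrees=True).apply([0,0,-.075]))
    pr=R.from_euler('xyz',[r,b,0],degrees=True)
    pts=np.r_[np.c_[.05*np.cos(th),.05*np.sin(th),0*th+.009],np.c_[.042*np.cos(th),.042*np.sin(th),0*th-.066]]
    uv=proj('scene',hinge+q.apply(pr.apply(pts)))
    M=np.zeros(grey.shape,np.uint8);cv2.fillConvexPoly(M,cv2.convexHull((uv*16).astype(np.int32)),1,shift=4);return M,uv
M0,uv=mask(0,0,0);x0,y0=uv.min(0).astype(int)-12;x1,y1=uv.max(0).astype(int)+12;print(x0,y0,x1,y1)
G=grey.copy()
best=[]
for a in range(-12,13,3):
  for b in range(-16,17,2):
    for r in(-6,-3,0,3,6):
      M,_=mask(a,b,r);g=G[y0:y1,x0:x1];mm=M[y0:y1,x0:x1]
      best.append(((g&mm).sum()/(g|mm).sum(),a,b,r))
best.sort(reverse=True);print([tuple(np.round(t,3)) for t in best[:8]])
for y in range(y0,y1,2): print(''.join('#' if G[y,x] else '.' for x in range(x0,x1)))
E
```

```text
t: 26.28
tcp_pos: [0.5301, 0.1025, 0.4669]
tool_rot: [0.786, 0.617, 0.028, 0.034]
force: [0.0, 0.5, 0.9]
finger_gap: 0.251
gripper_force: 0.0
still diff 2.4095238095238094 2.6430333333333333
182 150 241 213
[(np.float64(0.615), np.float64(3.0), np.float64(6.0), np.float64(0.0)), (np.float64(0.615), np.float64(3.0), np.float64(4.0), np.float64(-3.0)), (np.float64(0.615), np.float64(3.0), np.float64(4.0), np.float64(0.0)), (np.float64(0.615), np.float64(0.0), np.float64(8.0), np.float64(0.0)), (np.float64(0.614), np.float64(3.0), np.float64(2.0), np.float64(0.0)), (np.float64(0.614), np.float64(3.0), np.float64(-2.0), np.float64(0.0)), (np.float64(0.614), np.float64(6.0), np.float64(-2.0), np.float64(0.0)), (np.float64(0.614), np.float64(3.0), np.float64(0.0), np.float64(0.0))]
.................##..#.#..........###......................
................................####.......................
............................######.........................
...........................#.#.##..........................
..................#.......##......#........................
.............
[... 906 characters left out ...]
############################............
.......##########..###########################.............
.......##########...##########################.............
........#########....#######################...............
........#########.......##################.................
........############........#########......................
........############.......................................
.........###########.####..................................
........############.#######...............................
.....#################..#####..............................
..###############################..........................
#######################.#########.#........................
```

The pail hangs still, with frame differences at noise level. It is upright to within a few degrees, at the collar, and the robot is clear of everything.

```bash
python3 -c "
from station import workorder
print(workorder.sign_off())"
```

```text
the job is handed in; nothing more can be done
None
```

I raised the bail upright on the bench and hung the pail by it on the empty arm at the stop collar, where it hangs still and upright to within about 6° by my image check; I handed the job in at about 27 s. On the first pass its rim caught under the collar (about 10 N), so I backed off and tilted it past. The arm touched nothing else that I could tell, though I made no final check of the other items' positions.

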